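Undo the fixture carrier's dial lock and present its shackle at the reader

TASK

Unlock the fixture carrier: gripping the dial gently (no more than 50 N of grip), turn it, feeling its clicks, until its notch stands at the shackle, and only then pull the shackle up out of the lock, never yanking it against the dial. Present the shackle upright with its feet down, centred over the round reader pad and about four centimetres above it without touching, and finish while still holding it still there; leave the bin, the housing and the screwdriver undisturbed.

Things in the scene. Friction and masses are not known exactly. Their poses are not given: they have to be found in the camera images.
- lock: Fixed fixture carrier with the lock: aluminium plate 140 x 332 x 20 mm. Origin on the work surface under the dial's axis; z up; +y points from the dial to the shackle, then to the black transport case (124 x 114 mm, top 57 mm above the work surface, 143 to 257 mm along +y). A steel hasp with an eye lies on the plate round the shackle's outer leg.
- dial (a joint): Dial angle about its upright axis, growing anticlockwise seen from above. 0 or 6.283 is release (notch at the shackle); the shackle comes out within about 0.08 of it. Turns freely both ways, with a click (a sprung rest that pulls the dial in) every pi/6; about 0.1 N m carries it to the next click. Starts at 0.9 to 5.4.
- dial_grip (a point): On the dial's axis 66 mm up, turning with it: black bar grip 54 mm long (y axis, +y to the notch), 16 mm thick (x axis: pinch across it from above), from 37 to 80 mm up, on a dark steel disc 92 mm across (top 37 mm up, 6 mm thick). The nearest shackle leg stands 48 mm from the axis: fingers opened to about 45 mm clear it at any angle.
- notch (a point): The notch in the rim of the dial's disc, 30 mm wide and 9 mm deep: its mid-point on the rim, 46 mm from the axis, 37 mm above the work surface. It turns with the dial; a white line on top of the bar points to it.
- gate (a point): Fixed point of the lock beside the shackle's inner leg, 46 mm from the dial's axis and 37 mm up: the notch's mid-point stands here when the lock is released (within 4 mm).
- shackle_crown (a point): In the crown of the loose steel shackle, an upside-down U of 110 to 225 g: flat-sided crossbar 60 mm long (y axis, along the lock's y at the start), 10 mm thick (x axis: pinch across it from above), 14 mm tall; its top lies 9 mm above this point. Starts 78 mm from the dial's axis along the lock's +y, 83 mm up. Two legs 8 to 9 mm thick, 25 mm to either side.
- shackle_foot (a point): Point midway between the ends of the shackle's feet, 77 mm below its crown point; z along the legs, up. The feet stand 14 mm deep in holes 2 mm wider than they are. The leg by the dial has a round collar 24 mm wide, 14 to 22 mm above this point, held down by the rim of the dial's disc except at the notch. Clear of the lock once raised 30 mm.
- pad_top (a point): Middle of the top of the round grey reader pad fixed on the work surface, with a white ring on it: 100 mm across, 14 mm tall.
- bin: Bystander: small open grey bin 85 x 75 x 45 mm with white connectors, origin at the middle of its underside.
- housing: Bystander: flat black plastic housing 34 x 75 x 16 mm, origin at the middle of its underside.
- driver: Bystander: screwdriver 170 mm long lying on the work surface.
Things that resemble listed ones, but are neither listed nor needed, are in the scene too. Of the things that look like the part that bears shackle_crown, the smaller one is meant. Of the things that look like the part that bears pad_top, the largest one is meant.

How it is judged (in metres and radians):
On the way, in this order (a step that is already met when the one before it is completed fails the run):
1. the dial's notch stands at the shackle (within 5 mm) while the shackle is still seated (horizontal distance between notch and gate below 0.005 m and z of shackle_foot in the frame of lock below 0.011 m), for 0.2 s.
2. the shackle is pulled clear of the lock, 30 mm up or more (z of shackle_foot in the frame of lock above 0.036 m), for 0.1 s.
At the end, for the whole second after the job is handed in: The shackle is held still in the fingers over the reader pad: the mid-point of its feet within 20 mm of the pad's middle and 20 to 65 mm above the pad's top, upright within 0.25 rad with its feet down, not touching the pad (horizontal distance between shackle_foot and pad_top below 0.02 m and z of shackle_foot in the frame of pad_top between 0.02 and 0.065 m and angle between shackle_foot's own z axis and vertical below 0.25 rad and contact force between the fingers and shackle above 2 N and contact force between shackle and pad below 0.1 N and linear speed of shackle below 0.03 m/s); the arm keeps its last pose, push and grip.
It fails at once if the dial is gripped or pushed too hard (both fingers' contact forces together over 115 N, that is over about 57 N a finger) (contact force between the fingers and dial above 115 N).
It fails at once if the shackle is yanked or pressed against the dial with more than 25 N (contact force between shackle and dial above 25 N).
It fails at once if the bin is disturbed (moved over 20 mm) (distance of bin from where it was at the start of the episode above 0.02 m).
It fails at once if the housing is disturbed (moved over 20 mm) (distance of housing from where it was at the start of the episode above 0.02 m).
It fails at once if the screwdriver is disturbed (moved over 20 mm) (distance of driver from where it was at the start of the episode above 0.02 m).
It also fails if it takes over 67 s, if anything falls off the work surface, if the arm or the gripper's body presses on something with over 40 N, if the wrist force passes 120 N, or if a joint passes its speed limit or range.

ROBOT

A 7-joint arm with a two-finger parallel gripper is mounted at the origin on the work surface. World frame = base frame: x ahead of the robot, y to its left, z up, the work surface at z = 0. Lengths are in mm, angles in rad, forces in N, time in s.
With the tool pointing down it reaches from about 400 to 875 mm from the base axis. Payload 4.4 kg.
Tool frame: the origin (TCP) lies at the very end of the fingers, on their centre line; the grasp point (between the pads) lies 19 mm behind it (ctrl.grip_point_offset is the distance from the TCP to the grasp point, in mm); z points along the fingers, y is the line along which they close (so a half turn about z gives the same grasp; the last joint's range is limited). The gripper opens to 85 mm and grips with 20 to 120 N. Pads are 22 mm wide; open, the fingers measure 114 mm over their backs; the gripper's body (76 mm by 85 mm) begins 54 mm behind the grasp point. The pads swing forward as they close: fully open they stand 13 mm farther back than shut.
Start: joints at [-1.404, 0.628, 0.038, 1.517, -0.027, 0.996, -0.02], TCP at [149.931, 632.486, 231.313] pointing down, gripper open.
Joint ranges: [-3.06, 3.06], [-0.37, 2.12], [-1.25, 1.32], [0.18, 2.47], [-1.1, 4.24], [0.23, 1.98], [-2.94, 2.94]. Speed limits (rad/s): [2.57, 2.57, 3.14, 3.14, 3.14, 3.14, 3.14].

INTERFACE

Orientations are given as [roll, pitch, yaw] about the fixed x, y, z axes, in that order (R = Rz(yaw) Ry(pitch) Rx(roll)).
In Python, from cell import ctrl gives the robot as it stands.
- The arm moves only by the tool jog_arm, never from a script. Its argument "increments" is one flat list of numbers, 7 for each row, row after row: the finger opening in cm, from 0 to 8.54, then the shift along the tool's x, y, z in cm, then the turn, a rotation vector about the tool's x, y, z in degrees. In form: [fingers, x, y, z, rx, ry, rz, fingers, x, y, z, rx, ry, rz, ...]. A call has 1 to 20 rows; each row is the pose to reach, as a shift and turn from the pose commanded when the call began, along the tool's axes at that moment; what a row does not reach only later rows make up. A row lasts 1/10 s, in which the tool goes at most 50 mm and 8.59 degrees, less where a joint would pass 70% of its speed; a pose out of reach is approached as far as the arm can. A call with a gripper value outside its range is refused whole. The fingers move at their own pace and stop on an object; the grip force is fixed at half the most. Time passes only in rows, so rows that repeat a pose let the fingers close. It gives the time, the measured TCP pose, the force, the opening and the grip force at its end, in the units of the state.
- ctrl.read_state(): the state, without advancing time (a new reading comes with each control period).
- ctrl.get_image(name): name is "side" or "top"; returns the picture (480x640x3 uint8, red, green, blue); there is no depth.
- ctrl.camera_params(name): a dict with "fx", "fy", "cx", "cy" (pixels), "distortion" ([k1, k2, p1, p2, k3] as OpenCV has them; the pictures are not rectified), "extrinsics" (4x4, takes a point from world to camera coordinates). Camera axes: x right, y down, z forward; pixel columns grow to the right and rows downward; lengths in mm; the calibration is good to about 2 mm. A picture is of the moment at which its call begins. camera_params takes no time and is no camera call.
- ctrl.finish_job(): hands the job in; it is judged then, once.
The state is a dict: "clock": time; "qpos": joint angles; "qd": joint speeds; "tau": joint torques, N m; "eef_pos": TCP position; "tool_rot": TCP orientation; "force": force on the tool from outside, world axes, zero at the start; "torque": the same for the moment, N m; "width": finger opening in mm; "gripper_force": force on a finger pad.
Only numpy, scipy, OpenCV 4.12 (cv2) and the standard library are available. Lean on these libraries where they do the work, as an engineer would, in place of code of your own. Each camera call takes 0.05 s, during which the arm holds its last target. There are 200 camera calls.

## Working session

There is one attempt and no reset: what is moved stays moved. The work goes in short steps, Python scripts to look and compute and a tool call to move; the robot and the scene stay as the last step left them, time stands still between calls to the robot, and variables do not carry over. Pictures are saved under pics/ and viewed, at most 10 in all, crops included, and the job is handed in when it is done.

Besides the shell and the picture viewer there is one more tool, called after "Call:" as name(argument=value, ...) on one line, values as JSON. jog_arm: Moves the arm, as the interface text tells. Its arguments: {"type":"object","properties":{"increments":{"type":"array","items":{"type":"number"}}},"required":["increments"]}

```bash
ls; mkdir -p pics
python3 - <<'E'
from cell import ctrl
import cv2
for n in("top","side"):
    cv2.imwrite(f"pics/{n}0.png",ctrl.get_image(n)[:,:,::-1]); print(n,ctrl.camera_params(n))
print(ctrl.read_state())
E
```

```text
pics
top {'fx': 524.009112295752, 'fy': 524.009112295752, 'cx': 311.51037987407994, 'cy': 233.1526901714227, 'distortion': array([-0.0482901,  0.       ,  0.       ,  0.       ,  0.       ]), 'extrinsics': array([[ 1.36856279e-02, -9.99696987e-01, -2.04606302e-02,
        -9.48603659e+01],
       [-9.82367589e-01, -9.62699631e-03, -1.86711652e-01,
         6.00102787e+02],
       [ 1.86458101e-01,  2.26551262e-02, -9.82201671e-01,
         7.80110090e+02],
       [ 0.00000000e+00,  0.00000000e+00,  0.00000000e+00,
         1.00000000e+00]])}
side {'fx': 458.89951117483974, 'fy': 458.89951117483974, 'cx': 322.41656444437507, 'cy': 241.2670629046067, 'distortion': array([-0.08894541,  0.        ,  0.        ,  0.        ,  0.        ]), 'extrinsics': array([[ 8.44843386e-01, -5.34957450e-01,  7.75755729e-03,
        -5.47494811e+02],
       [-3.73499683e-01, -6.00115262e-01, -7.07361053e-01,
         2.36902056e+02],
       [ 3.83063494e-01,  5.94711862e-01, -7.06809848e-01,
         7.39809584e+02],
       [ 0.00000000e+00,  0.00000000e+00,  0.00000000e+00,
         1.00000000e+00]])}
{'clock': 0.1, 'qpos': array([-1.40379605,  0.6292524 ,  0.03841559,  1.51823331, -0.02700383,
        0.99628842, -0.02001577]), 'qd': array([-0.0006011 , -0.00188632,  0.00118438, -0.00258099,  0.00011271,
       -0.00211665, -0.00157865]), 'tau': array([ 2.91963865e-03, -5.64526856e+01,  1.23042874e+00, -1.93972886e+01,
        1.12830213e-02,  5.47396994e-03, -8.74865577e-06]), 'eef_pos': array([149.78463419, 631.9543991 , 230.492397  ]), 'tool_rot': array([-3.13992795e+00, -4.55176305e-06,  2.90879890e+00]), 'force': array([-0.11317504, -0.16110938, -0.07699971]), 'torque': array([-0.01619419, -0.02012381, -0.06663217]), 'gripper_force': 0.0, 'width': 85.50308763146238}
```

View pics/top0.png

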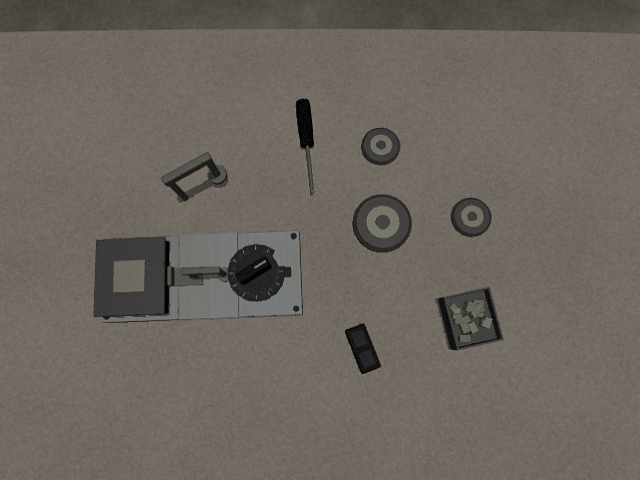

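View pics/side0.png

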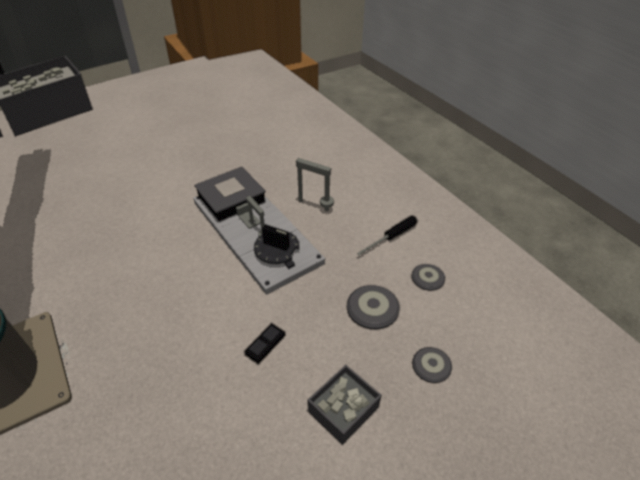

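Top view: the lock plate runs from (97,240) to (300,318), with the dial at about (254,271) and the case on the left. Two shackles are visible: one in the lock at (203,272) and a larger one standing loose at (195,175). The one in the lock is meant because it is smaller and seated. There are three pads, at (382,222), (381,146) and (471,217); the largest, at (382,222), is meant. I'll confirm both choices in an enlarged crop.

Run:
```python
import cv2,numpy as np
a=cv2.imread("pics/top0.png");
c=cv2.resize(a[215:325,155:315],None,fx=5,fy=5,interpolation=cv2.INTER_CUBIC)
c=cv2.convertScaleAbs(c,alpha=1.6)
cv2.imwrite("pics/c1.png",c)
d=cv2.resize(a[120:270,330:500],None,fx=2,fy=2,interpolation=cv2.INTER_CUBIC)
s=cv2.imread("pics/side0.png");e=cv2.resize(s[150:300,180:350],None,fx=2.6,fy=2.6,interpolation=cv2.INTER_CUBIC)
o=np.zeros((390,342+442,3),np.uint8);o[:300,:340]=d;o[:,342:]=e
cv2.imwrite("pics/c2.png",o)
```

```text
(no output)
```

View pics/c1.png

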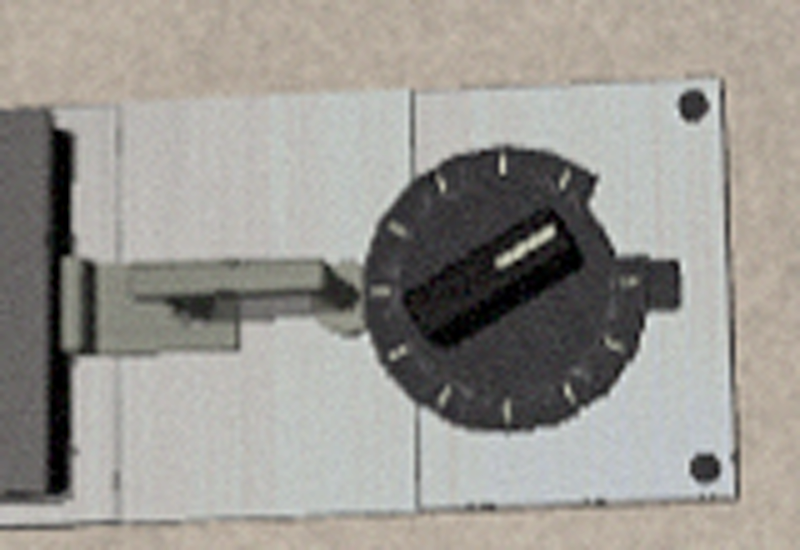

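View pics/c2.png

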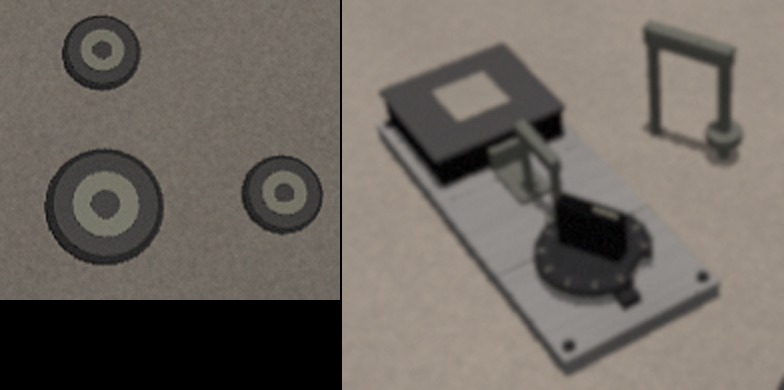

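The crops confirm it. The seated shackle has the hasp and collar by the dial, and the loose one is larger. The big pad's ring centre is at c2 (105,204). The disc centre is at c1 (506,290), the notch is at the upper right near (597,212), and the white line runs from (498,265) to (555,230).

```bash
cat > h.py <<'E'
import numpy as np,cv2
from cell import ctrl
def cam(n):
    p=ctrl.camera_params(n);K=np.array([[p['fx'],0,p['cx']],[0,p['fy'],p['cy']],[0,0,1]]);return K,p['distortion'],p['extrinsics']
def ray(n,uv,z):
    K,d,E=cam(n);a=cv2.undistortPoints(np.array([[uv]],float),K,d)[0,0]
    R,t=E[:3,:3],E[:3,3];C=-R.T@t;v=R.T@np.r_[a,1];return C+v*(z-C[2])/v[2]
def proj(n,P):
    K,d,E=cam(n);return cv2.projectPoints(np.array(P,float).reshape(-1,3),cv2.Rodrigues(E[:3,:3])[0],E[:3,3],K,d)[0][:,0]
def c1(x,y): return ((x+.5)/5-.5+155,(y+.5)/5-.5+215)
E
python3 - <<'E'
from h import *
np.set_printoptions(precision=1,suppress=True)
P=lambda x,y,z:ray("top",c1(x,y),z)
D=P(506,290,37);print("disc",D)
a,b=P(498,265,80),P(555,230,80);print("line",a,b,np.arctan2(*(b-a)[1::-1]))
n=P(597,212,37);print("notch",n,np.linalg.norm((n-D)[:2]),np.arctan2(*(n-D)[1::-1]))
e=[P(75,107,20),P(722,78,20),P(738,497,20),P(0,523,20)]
for p in e:print("plate",p)
for i,j in((1,0),(2,3),(2,1)):
    v=e[j]-e[i];print(np.arctan2(v[1],v[0]))
for q in((133,265),(325,263),(135,277)):print("xbar",P(*q,92))
pad=ray("top",((105+.5)/2-.5+330,(204.5)/2-.5+120),14);print("pad",pad, "side px",proj("side",pad))
print("disc side",proj("side",D))
# predicted model
u=np.array([0.,0]);
E
```

```text
disc [539.1   1.6  37. ]
line [541.9  -1.2  80. ] [552.9 -18.4  80. ] -1.0012956432592992
notch [564.8 -27.1  37. ] 38.56396305547051 -0.840833238802915
plate [600.7 151.1  20. ]
plate [612.7 -66.1  20. ]
plate [474.6 -73.7  20. ]
plate [462.5 167.2  20. ]
1.6260052957912843
1.6210279763529134
0.05545473938443303
xbar [539.1 108.4  92. ]
xbar [540.5  49.8  92. ]
xbar [535.5 107.6  92. ]
pad [ 629.7 -205.4   14. ] side px [[373.4 303.3]]
disc side [[276.3 245.5]]
```

Call:
jog_arm(increments=[6,-2.6,-2.6,0.4,0,0,8.5,4.5,-5.2,-5.2,0.8,0,0,17,4.5,-7.8,-7.8,1.2,0,0,25.5,4.5,-10.5,-10.5,1.6,0,0,34,4.5,-13.1,-13.1,2,0,0,42.5,4.5,-15.7,-15.7,2.4,0,0,51,4.5,-18.3,-18.3,2.8,0,0,59.5,4.5,-21,-21,3.2,0,0,68,4.5,-23.6,-23.6,3.6,0,0,76.5,4.5,-26.2,-26.2,4,0,0,85,4.5,-28.8,-28.8,4.4,0,0,93.5,4.5,-31.4,-31.4,4.8,0,0,102,4.5,-34,-34,5.2,0,0,110.5,4.5,-36.6,-36.6,5.6,0,0,119,4.5,-39.3,-39.3,6,0,0,127.5,4.5,-41.9,-41.9,6.4,0,0,136,4.5,-44.5,-44.5,6.8,0,0,144.5,4.5,-47.1,-47.1,7.2,0,0,153,4.5,-49.7,-49.7,7.6,0,0,161.5,4.5,-52.3,-52.3,8,0,0,170])

```text
clock: 2.1
eef_pos: [538.6, 1.8, 150.9]
tool_rot: [-3.141, 0.001, -0.064]
force: [0.0, 0.6, -0.3]
width: 44.9
gripper_force: 0.0
```

```bash
cat >> h.py <<'E'
def to(x,y,z,psi):
    s=ctrl.read_state();p=s['eef_pos'];w=s['tool_rot'][2]
    d=np.array([x,y,z])-p
    X=np.array([np.cos(w),np.sin(w)]);Y=np.array([np.sin(w),-np.cos(w)])
    print("t",s['clock'],"pos",p.round(1),"rot",s['tool_rot'].round(3),"q",s['qpos'].round(2),"w",s['width'],"F",s['force'].round(1),"gf",s['gripper_force'])
    r=-np.degrees(psi-w);r=(r+180)%360-180
    print("tool shift cm",(np.r_[X@d[:2],Y@d[:2],-d[2]]/10).round(2),"rz",r.round(2))
E
python3 -c "
from h import *
to(539.3,1.5,150,-0.995)"
```

```text
t 2.1 pos [538.6   1.8 150.9] rot [-3.141e+00  1.000e-03 -6.400e-02] q [-0.53  0.7   0.76  1.92 -0.68  0.79 -1.02] w 44.904208421170715 F [ 0.   0.6 -0.3] gf 0.0
tool shift cm [0.07 0.03 0.09] rz 53.34
```

Call:
jog_arm(increments=[4.5,0.05,0,0.1,0,0,8,4.5,0.07,0,0.1,0,0,16,4.5,0.07,0,0.1,0,0,24,4.5,0.07,0,0.1,0,0,32,4.5,0.07,0,0.1,0,0,40,4.5,0.07,0,0.1,0,0,48,4.5,0.07,0,0.1,0,0,53.3,4.5,0.07,0,0.1,0,0,53.3,4.5,0.07,0,0.1,0,0,53.3])

```text
clock: 3.0
eef_pos: [538.7, 3.0, 150.0]
tool_rot: [3.141, 0.0, -0.986]
force: [-0.0, -1.0, 0.3]
width: 44.6
gripper_force: 0.0
```

```bash
python3 -c "
from h import *
to(539.3,1.5,47,-0.995)
c=ctrl.get_image('side')[120:320,150:380,::-1]
cv2.imwrite('pics/c3.png',cv2.resize(c,None,fx=3,fy=3,interpolation=2))"
```

```text
t 3.0 pos [538.7   3.  150. ] rot [ 3.141  0.    -0.986] q [-0.65  0.81  1.    1.93 -0.88  0.92 -1.75] w 44.63430444721089 F [-0.  -1.   0.3] gf 0.0
tool shift cm [ 0.16  0.03 10.3 ] rz 0.51
```

View pics/c3.png

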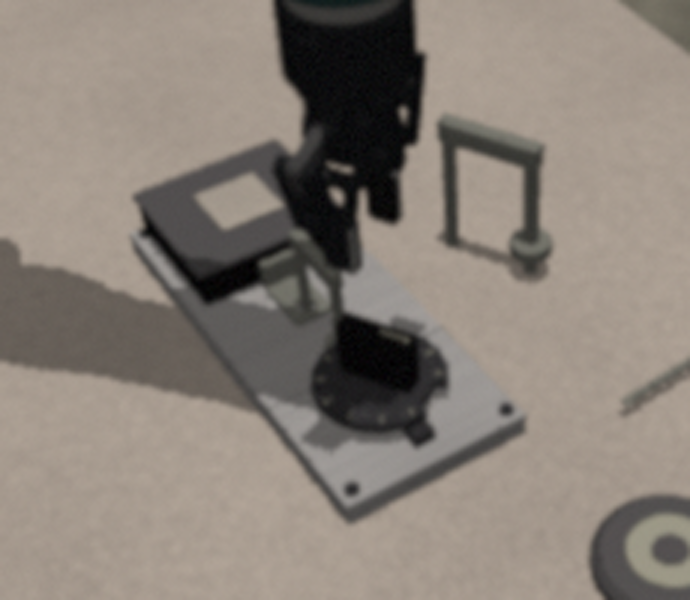

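Side view: the open fingers are above the dial and aligned across the bar. I'll go down.

Call:
jog_arm(increments=[4.5,0.1,0,1,0,0,0.3,4.5,0.1,0,2.3,0,0,0.3,4.5,0.1,0,3.6,0,0,0.3,4.5,0.1,0,4.9,0,0,0.3,4.5,0.1,0,6.2,0,0,0.3,4.5,0.1,0,7.5,0,0,0.3,4.5,0.1,0,8.7,0,0,0.3,4.5,0.1,0,9.6,0,0,0.3,4.5,0.1,0,10.2,0,0,0.3,4.5,0.1,0,10.2,0,0,0.3,4.5,0.1,0,10.2,0,0,0.3])

```text
clock: 4.15
eef_pos: [539.6, 1.9, 48.6]
tool_rot: [-3.141, -0.0, -0.994]
force: [-0.3, -0.9, 0.0]
width: 45.1
gripper_force: 0.0
```

```bash
python3 -c "
from h import *
to(539.3,1.5,47,-0.995)"
```

```text
t 4.15 pos [539.6   1.9  48.6] rot [-3.141 -0.    -0.994] q [-0.54  0.92  0.81  1.98 -1.05  0.73 -1.63] w 45.10170331955306 F [-0.3 -0.9  0. ] gf 0.0
tool shift cm [0.02 0.05 0.16] rz 0.06
```

Close gradually to about 18 mm.

Call:
jog_arm(increments=[3,0,0,0.1,0,0,0,2.4,0,0,0.1,0,0,0,2.1,0,0,0.1,0,0,0,1.9,0,0,0.1,0,0,0,1.8,0,0,0.1,0,0,0,1.8,0,0,0.1,0,0,0,1.8,0,0,0.1,0,0,0])

```text
clock: 4.85
eef_pos: [539.4, 2.1, 47.3]
tool_rot: [3.142, 0.0, -0.994]
force: [-1.1, -0.0, 0.8]
width: 18.4
gripper_force: 0.0
```

Call:
jog_arm(increments=[1.7,0,0,0,0,0,0,1.7,0,0,0,0,0,0,1.65,0,0,0,0,0,0,1.65,0,0,0,0,0,0])

```text
clock: 5.25
eef_pos: [539.5, 2.2, 47.3]
tool_rot: [-3.141, 0.0, -0.994]
force: [0.4, 0.4, 0.0]
width: 16.2
gripper_force: 0.3
```

Call:
jog_arm(increments=[1.65,0,0,0,0,0,-5,1.65,0,0,0,0,0,-10,1.65,0,0,0,0,0,-15,1.65,0,0,0,0,0,-20,1.65,0,0,0,0,0,-25,1.65,0,0,0,0,0,-30,1.65,0,0,0,0,0,-30,1.65,0,0,0,0,0,-30])

```text
clock: 6.05
eef_pos: [539.4, 2.0, 47.4]
tool_rot: [-3.141, 0.0, -0.472]
force: [-1.0, -0.1, 0.1]
width: 16.6
gripper_force: 0.2
```

```bash
python3 -c "
from h import *
to(539.3,1.5,47,-0.995+3.1416*5/6);print(ctrl.read_state()['torque'])"
```

```text
t 6.05 pos [539.4   2.   47.4] rot [-3.141  0.    -0.472] q [-0.48  0.87  0.68  1.98 -0.94  0.64 -1.21] w 16.633998989470427 F [-1.  -0.1  0.1] gf 0.2250599954277277
tool shift cm [0.01 0.05 0.04] rz -120.06
[ 0.0919913  -0.0407667   0.01162611]
```

Call:
jog_arm(increments=[1.65,0,0,0,0,0,-7,1.65,0,0,0,0,0,-14,1.65,0,0,0,0,0,-21,1.65,0,0,0,0,0,-28,1.65,0,0,0,0,0,-35,1.65,0,0,0,0,0,-42,1.65,0,0,0,0,0,-49,1.65,0,0,0,0,0,-56,1.65,0,0,0,0,0,-63,1.65,0,0,0,0,0,-70,1.65,0,0,0,0,0,-77,1.65,0,0,0,0,0,-84,1.65,0,0,0,0,0,-91,1.65,0,0,0,0,0,-98,1.65,0,0,0,0,0,-104,1.65,0,0,0,0,0,-110,1.65,0,0,0,0,0,-115,1.65,0,0,0,0,0,-120,1.65,0,0,0,0,0,-120,1.65,0,0,0,0,0,-120])

```text
clock: 8.05
eef_pos: [539.7, 1.7, 47.2]
tool_rot: [3.141, 0.0, 1.621]
force: [2.4, -0.6, -0.1]
width: 16.5
gripper_force: 0.6
```

```bash
python3 -c "
from h import *
to(539.3,1.5,47,1.623);print(ctrl.read_state()['torque'])"
```

```text
t 8.05 pos [539.7   1.7  47.2] rot [3.141 0.    1.621] q [-0.16  0.76  0.16  1.97 -0.26  0.43  0.25] w 16.45293508637085 F [ 2.4 -0.6 -0.1] gf 0.6467700563371181
tool shift cm [-0.02 -0.04  0.02] rz -0.11
[-0.04423825 -0.25374163 -0.01014041]
```

Call:
jog_arm(increments=[3,0,0,0,0,0,0,4.5,0,0,0,0,0,0,4.5,0,0,0,0,0,0,4.5,0,0,-1,0,0,0,4.5,0,0,-4,0,0,0,4.5,0,0,-8,0,0,0,4.5,-2,0,-11,0,0,0,4.5,-6,0,-11,0,0,0,4.5,-10,0,-11,0,0,0,4.5,-14,0,-11,0,0,0,4.5,-14,0,-11,0,0,0,4.5,-14,0,-11,0,0,0])

```text
clock: 9.25
eef_pos: [546.5, -139.0, 157.9]
tool_rot: [3.141, 0.0, 1.621]
force: [0.4, 0.4, 0.5]
width: 45.4
gripper_force: 0.0
```

```bash
python3 -c "
from h import *
to(539.3,1.5,47,1.623)
cv2.imwrite('pics/top4.png',ctrl.get_image('top')[:,:,::-1])
cv2.imwrite('pics/side4.png',ctrl.get_image('side')[:,:,::-1])
a=cv2.imread('pics/top4.png')[215:325,155:315];b=cv2.imread('pics/side4.png')[170:280,190:350]
o=np.hstack([cv2.resize(i,None,fx=2.5,fy=5,interpolation=2) if 0 else cv2.resize(i,(400,275),interpolation=2) for i in(a,b)])
o=cv2.resize(a,None,fx=5,fy=5,interpolation=2)
cv2.imwrite('pics/c4.png',cv2.convertScaleAbs(o,alpha=1.6))"
```

```text
t 9.25 pos [ 546.5 -139.   157.9] rot [3.141 0.    1.621] q [ 0.06  0.61  0.22  1.84 -0.19  0.71  0.43] w 45.3671816507472 F [0.4 0.4 0.5] gf 0.0
tool shift cm [14.06 -0.02 11.09] rz -0.11
```

View pics/c4.png

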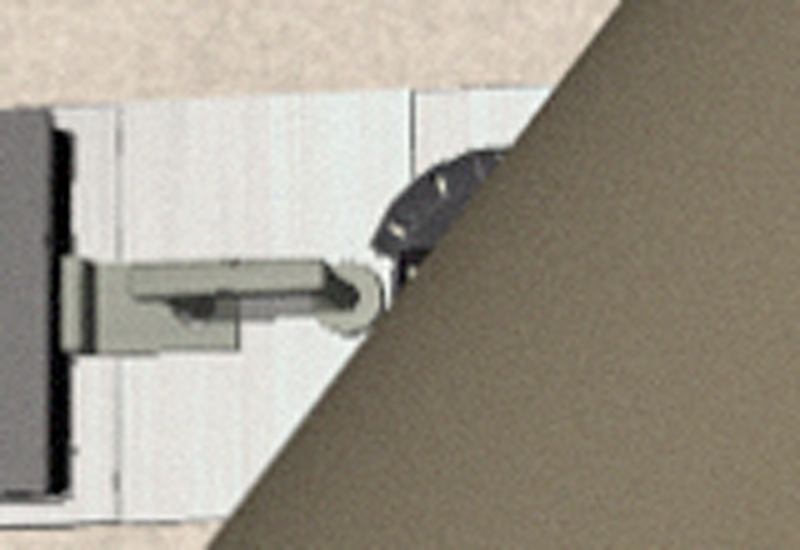

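The notch now faces the shackle, with its upper corner at c4 (378,248). I'll compare that with the predicted corner.

```bash
python3 -c "
from h import *
D=np.array([539.3,1.5]);u=np.array([np.cos(1.623),np.sin(1.623)]);
for da in(-.1,0,.1):
  a=1.623+da-np.arctan2(15,43.5);p=D+46*np.array([np.cos(a),np.sin(a)])
  q=proj('top',[*p,37])[0];print(da,(q-[155,215]+.5)*5-.5)
q=ray('top',c1(378,248),37);v=q[:2]-D;print(np.hypot(*v),np.arctan2(v[1],v[0])+np.arctan2(15,43.5)-1.623)
c=D+78*u;print('crown',c);to(c[0],c[1],150,1.623)
b=cv2.imread('pics/side4.png')[170:290,190:350];cv2.imwrite('pics/c5.png',cv2.resize(b,None,fx=4.5,fy=4.5,interpolation=2))"
```

```text
-0.1 [376.84431589 235.3026752 ]
0 [371.71493435 248.57065111]
0.1 [367.91724135 262.26726504]
44.104028352754334 -0.017366371230182143
crown [535.2299627   79.39374042]
t 9.35 pos [ 546.8 -136.4  157.5] rot [-3.141e+00 -1.000e-03  1.625e+00] q [ 0.05  0.61  0.22  1.84 -0.19  0.71  0.43] w 44.75419903899116 F [-0.8  1.   0.5] gf 0.0
tool shift cm [2.161e+01 2.000e-02 7.500e-01] rz 0.14
```

View pics/c5.png

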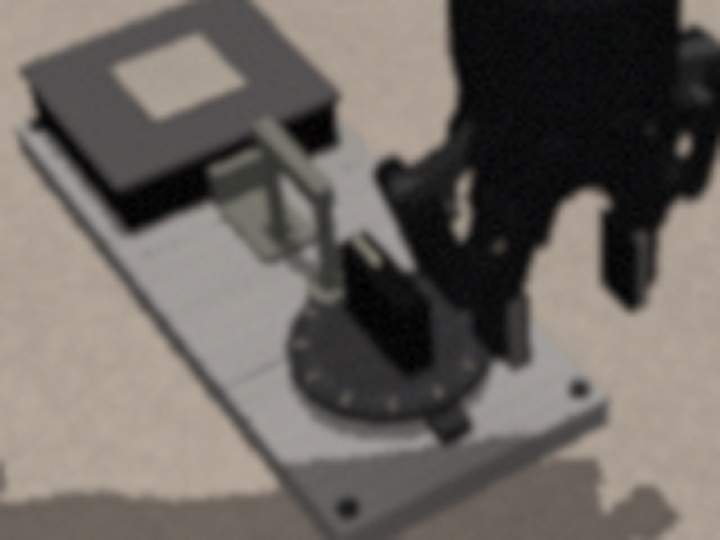

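```bash
python3 -c "
from h import *
D=np.array([539.3,1.5]);u=np.array([np.cos(1.623),np.sin(1.623)]);n=np.array([u[1],-u[0]])
for s in(48,78,108):
  for o,z in((5,92),(-5,92),(-5,78)):
    p=D+s*u+o*n;print(s,o,z,(proj('top',[*p,z])[0]-[155,215]+.5)*5-.5)
a=cv2.imread('pics/c4.png').mean(2)
for x in(160,220,280):print(x,a[240:320:3,x-5:x+5].mean(1).astype(int))"
```

```text
48 5 92 [325.40487709 258.61238534]
48 -5 92 [325.62876107 291.48618542]
48 -5 78 [334.39317521 296.60067416]
78 5 92 [227.08255487 262.53388033]
78 -5 92 [227.08252871 295.37647347]
78 -5 78 [237.50922339 300.42126009]
108 5 92 [129.08854888 266.42176134]
108 -5 92 [128.86654411 299.2284836 ]
108 -5 78 [140.94022397 304.20430754]
160 [223 225 223 223 223 221 206 184 155 138 146 156 155 156 157 159 157 152
 120  90  99 127 149 163 163 159 156]
220 [222 221 224 224 220 212 186 153 140 148 155 160 158 163 165 156 127  92
  66  64  79  94  91  92  93  90  99]
280 [230 230 227 230 230 217 185 151 144 159 160 161 165 166 163 160 138 103
  88 102 129 148 141 134 135 158 193]
```

The dial is released: the residual is about 0.02 rad, and both views show the collar in the notch. Next I'll go above the shackle.

Call:
jog_arm(increments=[4.5,3,0.1,0,0,0,0,4.5,7,0.1,0,0,0,0,4.5,11,0.1,0,0,0,0,4.5,15,0.1,0,0,0,0,4.5,19,0.1,0,0,0,0,4.5,21.7,0.1,0,0,0,0,4.5,21.7,0.1,0,0,0,0,4.5,21.7,0.1,0,0,0,0,4.5,21.7,0.1,0,0,0,0])

```text
clock: 10.25
eef_pos: [536.1, 78.4, 157.4]
tool_rot: [-3.141, 0.001, 1.624]
force: [-0.1, -0.8, -0.9]
width: 45.3
gripper_force: 0.0
```

```bash
python3 -c "
from h import *
to(536.2,79.4,64,1.623)"
```

```text
t 10.25 pos [536.1  78.4 157.4] rot [-3.141e+00  1.000e-03  1.624e+00] q [-0.36  0.59  0.25  1.9  -0.22  0.68  0.07] w 45.33030291104313 F [-0.1 -0.8 -0.9] gf 0.0
tool shift cm [0.1  0.01 9.34] rz 0.05
```

Call:
jog_arm(increments=[4.5,0,0,1.5,0,0,0,4.5,0.1,0,3,0,0,0,4.5,0.1,0,4.5,0,0,0,4.5,0.1,0,6,0,0,0,4.5,0.1,0,7.3,0,0,0,4,0.1,0,8.3,0,0,0,3,0.1,0,9,0,0,0,2,0.1,0,9.3,0,0,0,1.6,0.1,0,9.3,0,0,0,1.3,0.1,0,9.3,0,0,0,1.2,0.1,0,9.3,0,0,0,1.1,0.1,0,9.3,0,0,0,1.1,0.1,0,9.3,0,0,0,1.1,0.1,0,9.3,0,0,0])

```text
clock: 11.65
eef_pos: [536.2, 80.1, 64.4]
tool_rot: [3.141, -0.0, 1.624]
force: [-0.1, 0.0, 0.5]
width: 10.8
gripper_force: 0.1
```

```bash
python3 -c "
from h import *
to(536.2,79.4,64,1.623)"
```

```text
t 11.65 pos [536.2  80.1  64.4] rot [ 3.141 -0.     1.624] q [-0.32  0.73  0.18  1.96 -0.27  0.48  0.11] w 10.84530501244878 F [-0.1  0.   0.5] gf 0.10605654213577509
tool shift cm [-0.07 -0.01  0.04] rz 0.07
```

Grip and lift slowly a little.

Call:
jog_arm(increments=[0.9,0,0,0,0,0,0,0.7,0,0,0,0,0,0,0.4,0,0,0,0,0,0,0,0,0,0,0,0,0,0,0,0,0,0,0,0,0,0,0,0,0,0,0,0,0,0,-0.1,0,0,0,0,0,0,-0.2,0,0,0,0,0,0,-0.3,0,0,0,0,0,0,-0.4,0,0,0])

```text
clock: 12.65
eef_pos: [536.2, 80.0, 68.1]
tool_rot: [-3.141, 0.0, 1.624]
force: [-0.1, 0.5, -1.9]
width: 8.9
gripper_force: 58.4
```

Call:
jog_arm(increments=[0,0,0,-0.3,0,0,0,0,0,0,-0.6,0,0,0,0,0,0,-1,0,0,0,0,0,0,-1.5,0,0,0,0,0,0,-2.2,0,0,0,0,0,0,-3,0,0,0,0,0,0,-4,0,0,0,0,0,0,-5.5,0,0,0,0,0,0,-7,0,0,0,0,0,0,-9,0,0,0,0,0,0,-11,0,0,0,0,0,0,-12.5,0,0,0,0,0,0,-12.5,0,0,0,0,0,0,-12.5,0,0,0])

```text
clock: 14.05
eef_pos: [536.1, 80.1, 193.5]
tool_rot: [3.141, -0.0, 1.624]
force: [-0.6, 0.2, -3.2]
width: 8.6
gripper_force: 58.5
```

```bash
python3 -c "
from h import *
pad=(ray('top',((105+.5)/2-.5+330,(204.5)/2-.5+120),14));print(pad)
to(629.7,-205.4,190,1.623)"
```

```text
[ 629.71685865 -205.37722388   14.        ]
t 14.05 pos [536.1  80.1 193.5] rot [ 3.141 -0.     1.624] q [-0.38  0.54  0.27  1.87 -0.2   0.76  0.05] w 8.563285519438734 F [-0.6  0.2 -3.2] gf 58.49769651889801
tool shift cm [-29.01   7.82   0.35] rz 0.07
```

Call:
jog_arm(increments=[0,-0.8,0.2,0,0,0,0,0,-2.4,0.6,0,0,0,0,0,-4.8,1.3,0,0,0,0,0,-7.5,2,0,0,0,0,0,-10.2,2.8,0,0,0,0,0,-13,3.5,0,0,0,0,0,-16,4.3,0,0,0,0,0,-19,5.1,0,0,0,0,0,-21.8,5.9,0,0,0,0,0,-24.4,6.6,0,0,0,0,0,-26.6,7.2,0,0,0,0,0,-28.2,7.6,0,0,0,0,0,-29,7.8,0,0,0,0,0,-29,7.8,0,0,0,0,0,-29,7.8,0,0,0,0,0,-29,7.8,0,0,0,0])

```text
clock: 15.65
eef_pos: [629.6, -203.5, 193.2]
tool_rot: [-3.141, -0.001, 1.626]
force: [1.2, -0.7, -1.8]
width: 8.8
gripper_force: 58.5
```

```bash
python3 -c "
from h import *
to(629.7,-204.8,112.5,1.623)"
```

```text
t 15.65 pos [ 629.6 -203.5  193.2] rot [-3.141e+00 -1.000e-03  1.626e+00] q [ 0.13  0.7   0.25  1.53 -0.2   0.94  0.49] w 8.840795916315956 F [ 1.2 -0.7 -1.8] gf 58.472750186920166
tool shift cm [-0.13  0.    8.07] rz 0.18
```

Call:
jog_arm(increments=[0,-0.1,0,0.4,0,0,0,0,-0.1,0,1.2,0,0,0,0,-0.1,0,2.4,0,0,0,0,-0.1,0,3.8,0,0,0,0,-0.1,0,5.2,0,0,0,0,-0.1,0,6.5,0,0,0,0,-0.1,0,7.4,0,0,0,0,-0.1,0,8,0,0,0,0,-0.1,0,8,0,0,0,0,-0.1,0,8,0,0,0,0,-0.1,0,8,0,0,0])

```text
clock: 16.75
eef_pos: [630.2, -206.7, 114.1]
tool_rot: [3.14, 0.001, 1.624]
force: [-0.1, 0.0, -2.6]
width: 8.8
gripper_force: 58.5
```

```bash
python3 -c "
from h import *
to(629.7,-204.8,112.5,1.623)
F=np.array([629.7,-205.4,54]);print((proj('side',[F,[629.7,-205.4,14],[629.7,-180.4,54],[629.7,-230.4,54],[629.7,-205.4,131]])-[290,180]+.5)*4-.5)
c=ctrl.get_image('side')[180:330,290:460,::-1]
cv2.imwrite('pics/c6.png',cv2.resize(c,None,fx=4,fy=4,interpolation=2))"
```

```text
t 16.75 pos [ 630.2 -206.7  114.1] rot [3.140e+00 1.000e-03 1.624e+00] q [ 0.15  0.79  0.22  1.58 -0.22  0.79  0.52] w 8.823740008412184 F [-0.1  0.  -2.6] gf 58.49236071109772
tool shift cm [ 0.19 -0.04  0.16] rz 0.07
[[342.74000321 440.22838678]
 [334.91144758 494.68407094]
 [309.78099705 404.00300642]
 [376.83426223 477.70683842]
 [359.3419115  323.84380764]]
```

View pics/c6.png

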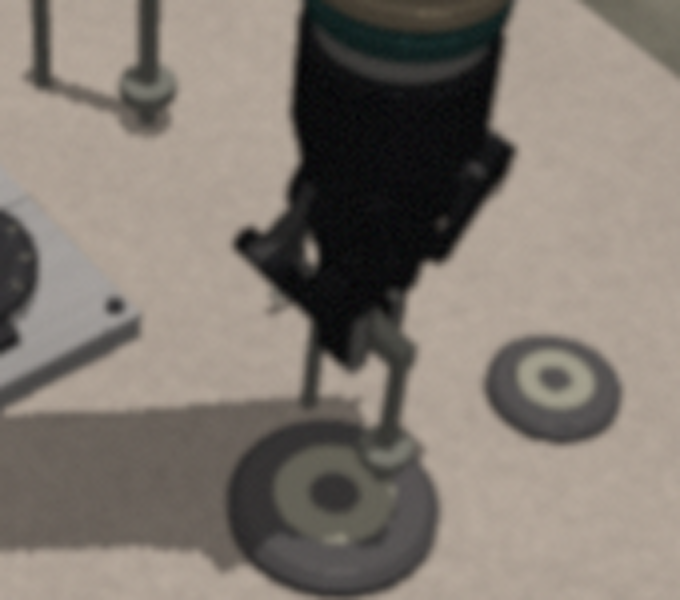

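The shackle hangs upright. Its feet are at c6 (308,404) and about (380,474), against predictions of (310,404) and (377,478), with a clear gap above the pad. I'll let it settle and hand in.

Call:
jog_arm(increments=[0,0,0,0,0,0,0,0,0,0,0,0,0,0,0,0,0,0,0,0,0,0,0,0,0,0,0,0,0,0,0,0,0,0,0,0,0,0,0,0,0,0])

```text
clock: 17.4
eef_pos: [629.6, -206.4, 113.3]
tool_rot: [-3.142, -0.0, 1.624]
force: [-0.6, 0.8, -1.4]
width: 8.7
gripper_force: 58.5
```

```bash
python3 -c "
from h import *
to(629.7,-204.8,112.5,1.623);print(ctrl.finish_job())"
```

```text
t 17.4 pos [ 629.6 -206.4  113.3] rot [-3.142 -0.     1.624] q [ 0.15  0.79  0.22  1.58 -0.22  0.79  0.52] w 8.743691092541937 F [-0.6  0.8 -1.4] gf 58.49135935306549
tool shift cm [0.16 0.01 0.08] rz 0.07
the job is handed in; nothing more can be done
None
```

I handed the job in at 17.4 s: I turned the dial to release, pulled the shackle out cleanly, and held it upright about 4 cm above the centre of the large reader pad; no verdict was returned.

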